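# Refill the bakery display trays, oldest to the front

### The arm

A 6-joint arm with a two-finger parallel gripper is mounted at the origin on the work surface. World frame = base frame: x ahead of the robot, y to its left, z up, the work surface at z = 0. Lengths are in m, angles in degrees, forces in N, time in s.
With the tool pointing down it reaches from about 0.4 to 0.825 m from the base axis. Payload 7 kg.
Tool frame: the origin (TCP) lies midway between the tips of the shut fingers; the grasp point (between the pads) lies r.pinch_z behind it (r.pinch_z is the distance from the TCP to the grasp point, in m); z points along the fingers, y is the line along which they close (so a half turn about z gives the same grasp; the last joint's range is limited). The gripper opens to 88 mm and grips with 3 to 60 N. Pads are 19 mm wide; open, the fingers measure 130 mm over their backs; the gripper's body (78 mm by 193 mm) begins 47 mm behind the grasp point.
Start: joints at [80.334, 20.546, 0.682, 0, -70.136, -16.507], TCP at [0.298, 0.606, 0.227] pointing down, gripper open.
Joint ranges: [-176.03, 176.03], [-82.01, 121.73], [-58.28, 71.71], [-173.87, 95.51], [-174.79, -0.11], [-173.66, 173.66]. Speed limits (degrees/s): [136.94, 136.94, 172.46, 180, 180, 180].

### API

Orientations are given as [roll, pitch, yaw] about the fixed x, y, z axes, in that order (R = Rz(yaw) Ry(pitch) Rx(roll)).
In Python, from plant import r, optics, job gives the robot as it stands.
- The arm moves only by the shell command python3 -m crank 'ROWS' [FORCE]. ROWS is JSON, a list of rows, each an object with "xyz": the shift along the tool's x, y, z in units of 30 mm (1.0 is 30 mm), a list of three; "delta_rot": the turn, a rotation vector about the tool's x, y, z in degrees, a list of three; "claw": the closure, from 0 (fully open) to 1 (shut). A call has 1 to 20 rows; each row is the pose to reach, as a shift and turn from the pose commanded when the call began, along the tool's axes at that moment; what a row does not reach only later rows make up. A row lasts 1/8 s, in which the tool goes at most 62.5 mm and 10.7 degrees, less where a joint would pass 70% of its speed; a pose out of reach is approached as far as the arm can. A call with a gripper value outside its range is refused whole. The fingers move at their own pace and stop on an object; FORCE is the grip in N (left out, the last holds). Time passes only in rows, so rows that repeat a pose let the fingers close. It gives the time, the measured TCP pose, the force, the opening and the grip force at its end, in the units of the state.
- r.get_state(): the state, without advancing time (a new reading comes with each control period).
- optics.capture(name): name is "scene" or "top" or "wrist"; returns a dict with "img" (400x640x3 uint8, blue, green, red), "fovy" (degrees; the focal length in pixels is half the picture's height over the tangent of half this angle, whatever the lens; pixels are square), "cx", "cy" (the principal point, pixels), "dist" ([k1, k2, p1, p2, k3] as OpenCV has them; the pictures are not rectified), "eye" and "rotation" of the camera in the world; the wrist camera has in their place "hand_eye" (4x4, takes a point from camera to tool coordinates, whose origin is the TCP and whose axes are the flange's). Camera axes: x right, y up, looking along -z (the intrinsics and any distortion apply to the point x, -y, -z); pixel columns grow to the right and rows downward; lengths in m; the calibration is good to about 2 mm. A picture is of the moment at which its call begins: read the wrist's pose just before it. There is no depth.
- job.close_job(): hands the job in; it is judged then, once.
The state is a dict: "time_s": time; "joints": joint angles; "qd": joint speeds; "joint_torque": joint torques, N m; "tcp_pos": TCP position; "eef_rot": TCP orientation; "contact_force": force on the tool from outside, world axes, zero at the start; "moment": the same for the moment, N m; "gripper_width": finger opening in m; "gripper_force": force on a finger pad.
Only numpy, scipy, OpenCV 4.12 (cv2) and the standard library are available. Lean on these libraries where they do the work, as an engineer would, in place of code of your own. Each camera call takes 0.05 s, during which the arm holds its last target. There are 200 camera calls.

### The job

Refill the two black display trays so that the older goods sell first: in each tray, bring the piece still lying in the back bay forward into the front bay, by the price sign, and lay the fresh piece of the same kind from the wooden board into the back bay behind it. Every piece should end lying flat in its bay near the middle, the long rolls crosswise in their tray; set them down, do not drop them. The round rolls belong elsewhere: leave them where they lie on the board.

Things in the scene. Friction and masses are not known exactly. Their poses are not given: they have to be found in the camera images.
- tray_rings: Fixed black tray, 252 (x) x 180 (y) x 20 mm, walls and floor 4 mm. A bright metal rib at x = 0 (4 mm wide, 8 above the floor) makes two bays, 120 x 172 mm inside, centres x = +62 (front) and -62 mm (back), y = 0. A blank slate sign (74 wide, 45 high) stands outside the front (+x) wall, away from the robot. Origin under the centre, z up. A ring lies in its back bay at the start.
- tray_long: Fixed black tray, 252 (x) x 180 (y) x 20 mm, walls and floor 4 mm. A bright metal rib at x = 0 (4 mm wide, 8 above the floor) makes two bays, 120 x 172 mm inside, centres x = +62 (front) and -62 mm (back), y = 0. A blank slate sign (74 wide, 45 high) stands outside the front (+x) wall, away from the robot. Origin under the centre, z up. A long roll lies crosswise (along y) in its back bay.
- board: Fixed wooden delivery board, 275 (x) x 220 (y) x 18 mm thick, with the fresh goods: a ring, a long roll (roughly along its x) and two round rolls, two by two about 125 (x) and 110 (y) mm apart, any piece in any place. Origin under its centre, top at z = 18 mm. Trays and board stand side by side in any order, turned by a few degrees at most.
- ring_left: Ring-shaped lye roll with coarse salt, 92 mm outside, hole 40 mm, its round bar 26 mm thick (bar centre-line radius 33 mm, 13 mm above the underside), about 70 g, crust firm. Origin at the ring's centre on its underside, z up; its yaw is arbitrary. Can be pinched across the bar, one finger in the hole. Left over: starts in the back bay of its tray.
- ring_fresh: Ring-shaped lye roll with coarse salt, 92 mm outside, hole 40 mm, its round bar 26 mm thick (bar centre-line radius 33 mm, 13 mm above the underside), about 70 g, crust firm. Origin at the ring's centre on its underside, z up; its yaw is arbitrary. Can be pinched across the bar, one finger in the hole. Fresh: starts on the board.
- long_left: Long crusty roll with slanting cuts, 130 (x, its length) x 46 (y) x 38 mm high, rounded ends and flanks (widest 15 mm above the underside), about 80 g, firm. Origin under its middle, x along its length, z up. Left over: starts in the back bay of its tray.
- long_fresh: Long crusty roll with slanting cuts, 130 (x, its length) x 46 (y) x 38 mm high, rounded ends and flanks (widest 15 mm above the underside), about 80 g, firm. Origin under its middle, x along its length, z up. Fresh: starts on the board.
- round_a: Round roll with a star cut, 80 mm across, 45 mm high, 70 g, lying loose on the board; not wanted in these trays. Origin under its centre.
- round_b: Round roll with a star cut, 80 mm across, 45 mm high, 70 g, lying loose on the board; not wanted in these trays. Origin under its centre.

How it is judged:
By the outcome, as a careful person would: the job done as asked, in the order asked, and still so for the second after the job is handed in, with the robot touching nothing.
It also fails if it takes over 106 s, if anything falls off the work surface, if the arm or the gripper's body presses on something with over 40 N, if the wrist force passes 120 N, or if a joint passes its speed limit or range.

## Working session

There is one attempt and no reset: what is moved stays moved. The work goes in short steps, Python scripts to look and compute and a shell command to move; the robot and the scene stay as the last step left them, time stands still between calls to the robot, and variables do not carry over. Pictures are saved under pics/ and viewed, at most 14 in all, crops included, and the job is handed in when it is done.

```bash
ls; mkdir -p pics
python3 - <<'E'
from plant import r, optics, job
import cv2
print(r.get_state(), r.pinch_z)
for n in ("top","scene"):
    c=optics.capture(n); cv2.imwrite(f"pics/{n}0.png",c["img"]); print(n,{k:v for k,v in c.items() if k!="img"})
c=optics.capture("wrist");print({k:v for k,v in c.items() if k!="img"})
E
```

```text
pics
{'time_s': 0.0, 'joints': array([ 8.03361084e+01,  2.05933965e+01,  6.35985006e-01, -2.08337131e-02,
       -7.01380317e+01, -1.65092403e+01]), 'qd': array([ 0.03513455,  0.05171402, -0.03233251, -0.08834196, -0.01798655,
        0.00165995]), 'joint_torque': array([-5.39185075e-04, -5.82718170e+01,  2.93048036e+01,  6.99754804e+00,
        7.03870930e-03, -1.48589302e-04]), 'tcp_pos': array([0.29751259, 0.60535618, 0.22561512]), 'eef_rot': array([ 1.79902926e+02, -8.34714533e-03, -2.61802195e+01]), 'contact_force': array([0.63878428, 0.70173864, 0.27199863]), 'moment': array([0.0526466 , 0.01882941, 0.06901914]), 'gripper_force': 0.0, 'gripper_width': 0.08788891252044569} 0.0188
top {'fovy': 57.807382947005486, 'cx': 321.0302669263703, 'cy': 195.54320818310705, 'dist': array([0.00946236, 0.        , 0.        , 0.        , 0.        ]), 'eye': array([ 0.46127288, -0.01480523,  0.86455206]), 'rotation': array([  6.88894387,   1.60538102, -91.39281828])}
scene {'fovy': 43.19326652479492, 'cx': 322.12150427149066, 'cy': 196.19881125836233, 'dist': array([-0.14808934,  0.        ,  0.        ,  0.        ,  0.        ]), 'eye': array([1.10051411, 0.55415475, 1.0489    ]), 'rotation': array([ 37.82980609,   0.74212197, 132.09870376])}
{'fovy': 66.18142399958398, 'cx': 318.2738557909854, 'cy': 194.11556797563864, 'dist': array([0.00198346, 0.        , 0.        , 0.        , 0.        ]), 'hand_eye': array([[ 4.04800565e-04,  9.64978959e-01,  2.62326980e-01,
         6.95518327e-02],
       [ 9.99999861e-01, -3.01736107e-04, -4.33167469e-04,
         1.09907630e-03],
       [-3.38843971e-04,  2.62327119e-01, -9.64978947e-01,
        -1.58474079e-01],
       [ 0.00000000e+00,  0.00000000e+00,  0.00000000e+00,
         1.00000000e+00]])}
```

View pics/top0.png

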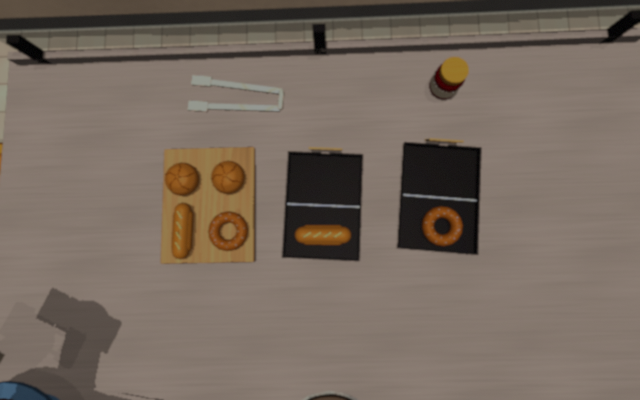

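The top view shows, left to right: the board (cols 162-255, rows 147-263), tray_long (285-362) and tray_rings (400-480). On the board the long roll is at (181,231), the ring at (228,231) and the rounds at (181,179) and (228,177). The ribs are at about (323,205) and (440,198). I'll measure them next.

```bash
cat > h.py <<'E'
import numpy as np, cv2
from plant import r, optics, job
from scipy.spatial.transform import Rotation as Ro
rot=lambda e: Ro.from_euler('xyz',e,degrees=True).as_matrix()
def grab(name):
    s=r.get_state(); c=optics.capture(name)
    if name=="wrist":
        T=np.eye(4); T[:3,:3]=rot(s["eef_rot"]); T[:3,3]=s["tcp_pos"]; T=T@c["hand_eye"]
        c["R"],c["t"]=T[:3,:3],T[:3,3]
    else: c["R"],c["t"]=rot(c["rotation"]),np.array(c["eye"])
    f=c["img"].shape[0]/2/np.tan(np.radians(c["fovy"]/2))
    c["K"]=np.array([[f,0,c["cx"]],[0,f,c["cy"]],[0,0,1]]); return c
def cast(c,px,z):
    p=cv2.undistortPoints(np.float64(px).reshape(-1,1,2),c["K"],np.float64(c["dist"])).reshape(-1,2)
    d=np.c_[p[:,0],-p[:,1],-np.ones(len(p))]@c["R"].T
    return c["t"]+d*((z-c["t"][2])/d[:,2])[:,None]
def project(c,P):
    q=(np.atleast_2d(P)-c["t"])@c["R"]*[1,-1,-1]
    return cv2.projectPoints(q,np.zeros(3),np.zeros(3),c["K"],np.float64(c["dist"]))[0].reshape(-1,2)
def blobs(m,amin):
    return [k for k in cv2.findContours(m,cv2.RETR_EXTERNAL,cv2.CHAIN_APPROX_NONE)[0] if cv2.contourArea(k)>amin]
def axis(P):  # outline points in the world -> min-area box centre, long, short, long-axis angle
    (cx,cy),(w,h),_=b=cv2.minAreaRect(np.float32(P[:,:2]*1000))
    q=cv2.boxPoints(b); e=q[1]-q[0]; g=q[2]-q[1]; e=e if np.linalg.norm(e)>np.linalg.norm(g) else g
    a=np.degrees(np.arctan2(e[1],e[0])); return np.round([cx,cy,max(w,h),min(w,h),(a+90)%180-90],1)
E
python3 - <<'E'
from h import *
c=grab("top"); im=c["img"]; hsv=cv2.cvtColor(im,cv2.COLOR_BGR2HSV)
for n,p in dict(ring=(425,226),longb=(181,231),lng=(310,235),board=(205,200),tray=(440,165),table=(380,300),rib=(440,198),round=(228,170)).items(): print(n,hsv[p[1],p[0]])
dark=((hsv[...,2]<45)).astype(np.uint8)
for k in blobs(dark,1500):
    P=cast(c,k[:,0],.02); print("dark",axis(P), cv2.boundingRect(k))
    x,y,w,h=cv2.boundingRect(k)
    hull=np.zeros_like(dark); cv2.fillConvexPoly(hull,cv2.convexHull(k),1); hull=cv2.erode(hull,np.ones((3,3)))
    rib=((hsv[...,2]>80)&(hsv[...,1]<70)).astype(np.uint8)*hull
    for q in blobs(rib,20): print(" rib",axis(cast(c,q[:,0],.012)))
E
```

```text
ring [ 14 224 114]
longb [ 16 190 148]
lng [ 17 176 149]
board [ 19 127 148]
tray [10 29 26]
table [ 12  43 135]
rib [120   5 106]
round [ 15 202 144]
dark [477.8   7.7 173.2 116.7  85.9] (283, 206, 77, 54)
dark [606.6  -1.5 173.5 120.3  86. ] (286, 152, 76, 53)
dark [ 554.3 -268.8  248.   177.9   -6.2] (398, 143, 82, 111)
 rib [ 553.3 -270.9  169.5    7.3   83.9]
dark [1025.4   17.1 1585.9   28.5  -90. ] (0, 0, 640, 29)
```

Run:
```python
from h import *
c=grab("top"); im=c["img"]; hsv=cv2.cvtColor(im,cv2.COLOR_BGR2HSV)
rib=((hsv[...,2]>70)&(hsv[...,1]<70)).astype(np.uint8); rib[:203]=0; rib[210:]=0; rib[:,:288]=0; rib[:,360:]=0
rib=((hsv[...,2]>60)).astype(np.uint8)
m=np.zeros_like(rib); m[200:211,288:360]=1; m=rib*m
ys,xs=np.nonzero(m); print("rib long",axis(cast(c,np.c_[xs,ys],.012)))
food=((hsv[...,1]>155)&(hsv[...,2]>60)&(hsv[...,0]<22)).astype(np.uint8)
food=cv2.morphologyEx(food,cv2.MORPH_CLOSE,np.ones((5,5)))
food[:120]=0; food[280:]=0
for k in blobs(food,300):
    b=cv2.boundingRect(k); zb=.018 if b[0]<260 else .004
    P=cast(c,k[:,0],zb+.014); (u,v),rad=cv2.minEnclosingCircle(np.float32(P[:,:2]*1000)); print(b,axis(P),"circ",round(u,1),round(v,1),round(rad,1))
w=((abs(hsv[...,0].astype(int)-19)<5)&(hsv[...,1]>90)).astype(np.uint8); w[:120]=0; w[280:]=0
for k in blobs(w,3000): print("board",axis(cast(c,k[:,0],.018)))
```

```text
rib long [542.4   1.6 168.3   8.4  86. ]
(295, 225, 56, 21) [471.8   5.4 128.   46.2  88.5] circ 473.5 5.3 64.4
(208, 211, 40, 40) [487.5 223.6  90.5  89.8 -90. ] circ 486.7 223.1 46.0
(422, 206, 41, 40) [ 487.1 -271.1   91.8   89.8   88.5] circ 486.6 -271.4 46.3
(171, 203, 23, 56) [490.6 328.7 126.6  50.   -1.9] circ 490.6 330.5 63.6
(165, 163, 35, 33) [610.9 332.2  81.6  76.2  88.4] circ 611.5 332.5 41.9
(211, 161, 35, 33) [613.1 223.9  80.2  75.8  44.4] circ 613.0 223.7 40.8
board [ 5.518e+02  2.748e+02  2.732e+02  2.196e+02 -1.000e-01]
```

```bash
cat >> h.py <<'E'
def go(x,y,z,yaw):  # mm, deg, TCP target -> tool-frame shift in 30 mm units and turn
    s=r.get_state(); R=rot(s["eef_rot"]); d=R.T@(np.array([x,y,z])/1000-s["tcp_pos"])/.03
    rv=Ro.from_matrix(R.T@rot([180,0,yaw])).as_rotvec(degrees=True); print("t",round(s["time_s"],2),"at",np.round(s["tcp_pos"]*1000,1),np.round(s["eef_rot"],1),"-> xyz",np.round(d,2),"rot",np.round(rv,1), "rows>=",round(max(np.linalg.norm(d)*30/62.5,np.linalg.norm(rv)/10.7),1))
E
python3 -c "
from h import *
go(472,5,130,-91.5)"
```

```text
t 0.25 at [297.7 605.6 226.1] [180.   -0.  -26.2] -> xyz [14.05 15.4   3.22] rot [ 0.  -0.  65.3] rows>= 10.1
```

```bash
python3 -m crank '[{"xyz":[14.05,15.4,3.2],"delta_rot":[0,0,65.3],"claw":0.3},{"xyz":[14.05,15.4,3.2],"delta_rot":[0,0,65.3],"claw":0.3},{"xyz":[14.05,15.4,3.2],"delta_rot":[0,0,65.3],"claw":0.3},{"xyz":[14.05,15.4,3.2],"delta_rot":[0,0,65.3],"claw":0.3},{"xyz":[14.05,15.4,3.2],"delta_rot":[0,0,65.3],"claw":0.3},{"xyz":[14.05,15.4,3.2],"delta_rot":[0,0,65.3],"claw":0.3},{"xyz":[14.05,15.4,3.2],"delta_rot":[0,0,65.3],"claw":0.3},{"xyz":[14.05,15.4,3.2],"delta_rot":[0,0,65.3],"claw":0.3},{"xyz":[14.05,15.4,3.2],"delta_rot":[0,0,65.3],"claw":0.3},{"xyz":[14.05,15.4,3.2],"delta_rot":[0,0,65.3],"claw":0.3},{"xyz":[14.05,15.4,3.2],"delta_rot":[0,0,65.3],"claw":0.3},{"xyz":[14.05,15.4,3.2],"delta_rot":[0,0,65.3],"claw":0.3},{"xyz":[14.05,15.4,3.2],"delta_rot":[0,0,65.3],"claw":0.3},{"xyz":[14.05,15.4,3.2],"delta_rot":[0,0,65.3],"claw":0.3},{"xyz":[14.05,15.4,3.2],"delta_rot":[0,0,65.3],"claw":0.3}]' 15
python3 - <<'E'
from h import *
print(r.get_state()["gripper_width"]); go(472,5,130,-91.5)
c=grab("wrist"); cv2.imwrite("pics/w1.png",c["img"]); hsv=cv2.cvtColor(c["img"],cv2.COLOR_BGR2HSV)
food=((hsv[...,1]>130)&(hsv[...,2]>50)&(hsv[...,0]<25)).astype(np.uint8)
for k in blobs(cv2.morphologyEx(food,cv2.MORPH_CLOSE,np.ones((9,9))),1500): print(cv2.boundingRect(k),axis(cast(c,k[:,0],.019)))
E
```

```text
time_s: 2.12
tcp_pos: [0.4722, 0.0062, 0.1308]
eef_rot: [-180.0, 0.0, -91.4]
contact_force: [-0.2, 0.7, -0.6]
gripper_width: 0.0616
gripper_force: 0.0
0.061611361317093986
t 2.12 at [472.2   6.2 130.8] [-180.     0.   -91.4] -> xyz [0.04 0.01 0.03] rot [-0.   0.   0.1] rows>= 0.0
(234, 240, 355, 78) [378.4  98.5 361.7  85.1  -1.3]
(292, 116, 53, 137) [471.3   2.8 126.8  46.7  88.6]
```

View pics/w1.png

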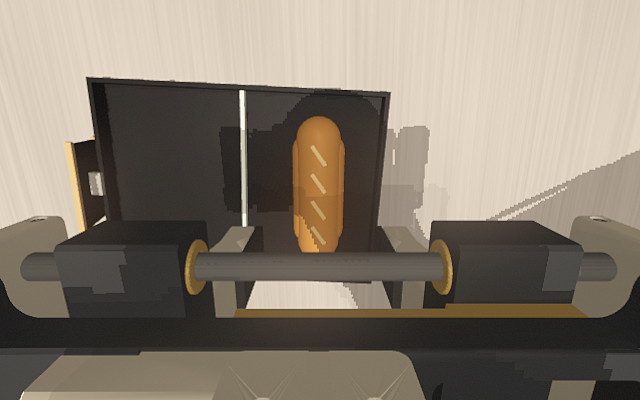

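The wrist view shows the roll at cols 292-345, the rib at col 243 and the back wall at about col 383. Next I'll measure the finger clearances along row 190.

Run:
```python
from h import *
c=grab("wrist"); im=c["img"]; g=cv2.cvtColor(im,cv2.COLOR_BGR2GRAY).astype(int); 
for row in (110,190):
    print(row,[(i,int(v)) for i,v in enumerate(g[row,365:400],365)])
    print([(i,int(v)) for i,v in enumerate(g[row,238:250],238)])
```

```text
110 [(365, 48), (366, 50), (367, 53), (368, 51), (369, 51), (370, 48), (371, 53), (372, 51), (373, 50), (374, 51), (375, 50), (376, 48), (377, 55), (378, 73), (379, 72), (380, 46), (381, 33), (382, 36), (383, 38), (384, 52), (385, 74), (386, 68), (387, 59), (388, 111), (389, 204), (390, 217), (391, 209), (392, 211), (393, 210), (394, 213), (395, 216), (396, 212), (397, 210), (398, 210), (399, 210)]
[(238, 50), (239, 112), (240, 215), (241, 253), (242, 248), (243, 246), (244, 198), (245, 108), (246, 68), (247, 55), (248, 66), (249, 66)]
190 [(365, 54), (366, 55), (367, 55), (368, 57), (369, 56), (370, 56), (371, 58), (372, 56), (373, 50), (374, 48), (375, 52), (376, 54), (377, 58), (378, 58), (379, 54), (380, 82), (381, 145), (382, 142), (383, 140), (384, 140), (385, 141), (386, 142), (387, 142), (388, 140), (389, 138), (390, 143), (391, 145), (392, 144), (393, 143), (394, 144), (395, 142), (396, 142), (397, 142), (398, 145), (399, 146)]
[(238, 42), (239, 37), (240, 24), (241, 113), (242, 205), (243, 205), (244, 202), (245, 181), (246, 108), (247, 95), (248, 32), (249, 38)]
```

Run:
```python
from h import *
c=grab("wrist")
print(cast(c,[[380,190],[388,110]],.02)*1000, cast(c,[[242.5,190],[241.7,110]],.012)*1000, cast(c,[[293,190],[344.5,190]],.019)*1000)
```

```text
[[414.96494527   5.35033676  20.        ]
 [410.20067004 -64.40333842  20.        ]] [[541.50168955   4.34084319  12.        ]
 [535.80273432 -67.45638939  12.        ]] [[493.80638125   3.69649198  19.        ]
 [447.01585408   4.83045334  19.        ]]
```

```bash
python3 -m crank '[{"xyz":[0.06,-0.04,1.0],"delta_rot":[0,0,0],"claw":0.34},{"xyz":[0.06,-0.04,2.2],"delta_rot":[0,0,0],"claw":0.34},{"xyz":[0.06,-0.04,3.2],"delta_rot":[0,0,0],"claw":0.34},{"xyz":[0.06,-0.04,3.6],"delta_rot":[0,0,0],"claw":0.34},{"xyz":[0.06,-0.04,3.9],"delta_rot":[0,0,0],"claw":0.34},{"xyz":[0.06,-0.04,4.1],"delta_rot":[0,0,0],"claw":0.34},{"xyz":[0.06,-0.04,4.12],"delta_rot":[0,0,0],"claw":0.34}]'; python3 -c "
from h import *
go(473,4.5,7,-91.4)"
```

```text
time_s: 3.15
tcp_pos: [0.4736, 0.0035, 0.0072]
eef_rot: [-180.0, 0.0, -91.5]
contact_force: [-0.1, 0.1, 0.0]
gripper_width: 0.0575
gripper_force: 0.0
t 3.15 at [473.6   3.5   7.2] [-180.     0.   -91.5] -> xyz [-0.03  0.02  0.01] rot [-0.   0.  -0.1] rows>= 0.0
```

```bash
python3 -m crank '[{"xyz":[0,0,0],"delta_rot":[0,0,0],"claw":0.6},{"xyz":[0,0,0],"delta_rot":[0,0,0],"claw":0.6},{"xyz":[0,0,0],"delta_rot":[0,0,0],"claw":0.6},{"xyz":[0,0,0],"delta_rot":[0,0,0],"claw":0.6},{"xyz":[0,0,-0.3],"delta_rot":[0,0,0],"claw":0.6},{"xyz":[0,0,-0.8],"delta_rot":[0,0,0],"claw":0.6},{"xyz":[0,0,-1.4],"delta_rot":[0,0,0],"claw":0.6},{"xyz":[0,0,-1.4],"delta_rot":[0,0,0],"claw":0.6}]' 15; python3 -c "
from h import *
go(604.2,-2,49,-94)"
```

```text
time_s: 4.15
tcp_pos: [0.4743, 0.0037, 0.0503]
eef_rot: [-179.8, 0.1, -91.5]
contact_force: [0.2, 0.7, -0.6]
gripper_width: 0.0457
gripper_force: 15.0
t 4.15 at [474.3   3.7  50.3] [-1.798e+02  1.000e-01 -9.150e+01] -> xyz [ 0.08 -4.33  0.06] rot [-0.2  0.1  2.5] rows>= 2.1
```

```bash
python3 -m crank '[{"xyz":[0.08,-1.4,0],"delta_rot":[0,0,1],"claw":0.6},{"xyz":[0.08,-2.8,0],"delta_rot":[0,0,2],"claw":0.6},{"xyz":[0.08,-3.8,0],"delta_rot":[0,0,2.5],"claw":0.6},{"xyz":[0.08,-4.33,0],"delta_rot":[0,0,2.5],"claw":0.6},{"xyz":[0.08,-4.33,0],"delta_rot":[0,0,2.5],"claw":0.6},{"xyz":[0.08,-4.33,0.5],"delta_rot":[0,0,2.5],"claw":0.6},{"xyz":[0.08,-4.33,1.0],"delta_rot":[0,0,2.5],"claw":0.6},{"xyz":[0.08,-4.33,1.25],"delta_rot":[0,0,2.5],"claw":0.6},{"xyz":[0.08,-4.33,1.38],"delta_rot":[0,0,2.5],"claw":0.6},{"xyz":[0.08,-4.33,1.42],"delta_rot":[0,0,2.5],"claw":0.6},{"xyz":[0.08,-4.33,1.42],"delta_rot":[0,0,2.5],"claw":0.6}]'; python3 -c "
from h import *
go(604.2,-2,49,-94)"
```

```text
time_s: 5.52
tcp_pos: [0.6023, -0.0025, 0.0073]
eef_rot: [179.9, -0.0, -94.0]
contact_force: [-5.3, -0.1, 9.6]
gripper_width: 0.0457
gripper_force: 15.0
t 5.53 at [602.3  -2.5   7.3] [179.9  -0.  -94. ] -> xyz [-0.02 -0.06 -1.39] rot [ 0.1 -0.   0. ] rows>= 0.7
```

```bash
python3 -m crank '[{"xyz":[0,0,0],"delta_rot":[0,0,0],"claw":0.3},{"xyz":[0,0,0],"delta_rot":[0,0,0],"claw":0.3},{"xyz":[0,0,0],"delta_rot":[0,0,0],"claw":0.3},{"xyz":[0,0,-0.8],"delta_rot":[0,0,0],"claw":0.3},{"xyz":[0,0,-2.3],"delta_rot":[0,0,0],"claw":0.3},{"xyz":[0,0,-4.3],"delta_rot":[0,0,0],"claw":0.3},{"xyz":[0,0,-4.3],"delta_rot":[0,0,0],"claw":0.3}]'; python3 -c "
from h import *
go(490,329,137,-2)"
```

```text
time_s: 6.4
tcp_pos: [0.6065, -0.0017, 0.1408]
eef_rot: [-179.5, 0.1, -93.9]
contact_force: [-0.5, -0.3, -0.4]
gripper_width: 0.0615
gripper_force: 0.0
t 6.4 at [606.5  -1.7 140.8] [-1.795e+02  1.000e-01 -9.390e+01] -> xyz [-10.73   4.63   0.11] rot [ -0.5  -0.3 -91.9] rows>= 8.6
```

```bash
python3 -m crank '[{"xyz":[-10.7,4.6,0.1],"delta_rot":[0,0,-91.9],"claw":0.3},{"xyz":[-10.7,4.6,0.1],"delta_rot":[0,0,-91.9],"claw":0.3},{"xyz":[-10.7,4.6,0.1],"delta_rot":[0,0,-91.9],"claw":0.3},{"xyz":[-10.7,4.6,0.1],"delta_rot":[0,0,-91.9],"claw":0.3},{"xyz":[-10.7,4.6,0.1],"delta_rot":[0,0,-91.9],"claw":0.3},{"xyz":[-10.7,4.6,0.1],"delta_rot":[0,0,-91.9],"claw":0.3},{"xyz":[-10.7,4.6,0.1],"delta_rot":[0,0,-91.9],"claw":0.3},{"xyz":[-10.7,4.6,0.1],"delta_rot":[0,0,-91.9],"claw":0.3},{"xyz":[-10.7,4.6,0.1],"delta_rot":[0,0,-91.9],"claw":0.3},{"xyz":[-10.7,4.6,0.1],"delta_rot":[0,0,-91.9],"claw":0.3},{"xyz":[-10.7,4.6,0.1],"delta_rot":[0,0,-91.9],"claw":0.3},{"xyz":[-10.7,4.6,0.1],"delta_rot":[0,0,-91.9],"claw":0.3}]'
python3 - <<'E'
from h import *
go(490,329,137,-2)
c=grab("top"); hsv=cv2.cvtColor(c["img"],cv2.COLOR_BGR2HSV)
food=((hsv[...,1]>155)&(hsv[...,2]>60)&(hsv[...,0]<22)).astype(np.uint8)
food[:120]=0; food[280:]=0; food[:,:280]=0
for k in blobs(cv2.morphologyEx(food,cv2.MORPH_CLOSE,np.ones((5,5))),300): print("top",axis(cast(c,k[:,0],.018)))
c=grab("wrist"); cv2.imwrite("pics/w2.png",c["img"]); hsv=cv2.cvtColor(c["img"],cv2.COLOR_BGR2HSV)
food=((hsv[...,1]>165)&(hsv[...,2]>50)&(hsv[...,0]<25)).astype(np.uint8)
for k in blobs(cv2.morphologyEx(food,cv2.MORPH_CLOSE,np.ones((9,9))),1500): print(cv2.boundingRect(k),axis(cast(c,k[:,0],.033)))
E
```

```text
time_s: 7.9
tcp_pos: [0.4878, 0.3273, 0.1322]
eef_rot: [180.0, 0.0, -2.2]
contact_force: [-0.4, 0.1, -0.6]
gripper_width: 0.0614
gripper_force: 0.0
t 7.9 at [487.8 327.3 132.2] [180.    0.   -2.2] -> xyz [ 0.07 -0.06 -0.16] rot [ 0.   0.  -0.2] rows>= 0.1
top [ 486.6 -271.5   92.1   91.    42.5]
top [ 6.035e+02 -2.000e-01  1.303e+02  4.800e+01  8.830e+01]
(404, 303, 184, 15) [363.7 158.6 179.   15.6  87.4]
(386, 138, 107, 102) [488.7 223.4  91.3  85.5 -68.5]
(291, 116, 54, 136) [492.8 327.2 120.   45.3  -1.8]
(398, 0, 111, 86) [602.5 220.4  82.6  59.6  87.8]
(256, 0, 103, 94) [603.6 330.8  77.9  65.6  87.9]
```

View pics/w2.png

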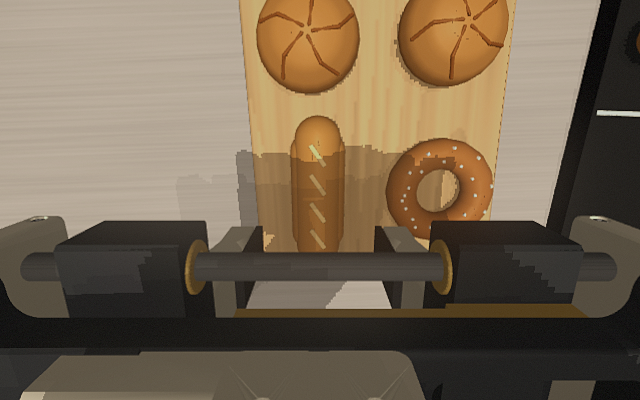

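The roll is at cols 291-345, clear of the ring at 386-493. long_left now sits at (603.5, 0), well placed. I'll descend on the fresh roll.

```bash
python3 -m crank '[{"xyz":[0.07,-0.01,1.0],"delta_rot":[0,0,0],"claw":0.34},{"xyz":[0.07,-0.01,2.2],"delta_rot":[0,0,0],"claw":0.34},{"xyz":[0.07,-0.01,3.0],"delta_rot":[0,0,0],"claw":0.34},{"xyz":[0.07,-0.01,3.4],"delta_rot":[0,0,0],"claw":0.34},{"xyz":[0.07,-0.01,3.6],"delta_rot":[0,0,0],"claw":0.34},{"xyz":[0.07,-0.01,3.7],"delta_rot":[0,0,0],"claw":0.34},{"xyz":[0.07,-0.01,3.7],"delta_rot":[0,0,0],"claw":0.34},{"xyz":[0.07,-0.01,3.7],"delta_rot":[0,0,0],"claw":0.6},{"xyz":[0.07,-0.01,3.7],"delta_rot":[0,0,0],"claw":0.6},{"xyz":[0.07,-0.01,3.7],"delta_rot":[0,0,0],"claw":0.6},{"xyz":[0.07,-0.01,3.7],"delta_rot":[0,0,0],"claw":0.6}]' 15; python3 -c "
from h import *
go(490,327.5,21,-2)"
```

```text
time_s: 9.38
tcp_pos: [0.4901, 0.3279, 0.0219]
eef_rot: [-180.0, -0.0, -2.1]
contact_force: [-1.5, 0.2, 5.0]
gripper_width: 0.0453
gripper_force: 15.0
t 9.38 at [490.1 327.9  21.9] [-180.    -0.    -2.1] -> xyz [-0.    0.01  0.03] rot [-0.  -0.  -0.1] rows>= 0.0
```

```bash
python3 -m crank '[{"xyz":[0,0,-0.4],"delta_rot":[0,0,0],"claw":0.6},{"xyz":[0,0,-1.2],"delta_rot":[0,0,0],"claw":0.6},{"xyz":[0,0,-2.4],"delta_rot":[0,0,0],"claw":0.6},{"xyz":[0,0,-2.8],"delta_rot":[0,0,0],"claw":0.6},{"xyz":[0,0,-2.8],"delta_rot":[0,0,0],"claw":0.6}]'; python3 -c "
from h import *
go(480.2,6,70,-94)"
```

```text
time_s: 10.0
tcp_pos: [0.49, 0.3279, 0.1061]
eef_rot: [-179.9, -0.0, -2.1]
contact_force: [-0.0, 0.4, -1.6]
gripper_width: 0.0456
gripper_force: 15.0
t 10.0 at [490.  327.9 106.1] [-179.9   -0.    -2.1] -> xyz [ 0.06 10.74  1.19] rot [-0.1  0.  91.9] rows>= 8.6
```

```bash
python3 -m crank '[{"xyz":[0.06,1.2,0],"delta_rot":[0,0,10],"claw":0.6},{"xyz":[0.06,2.4,0],"delta_rot":[0,0,20],"claw":0.6},{"xyz":[0.06,3.6,0],"delta_rot":[0,0,30],"claw":0.6},{"xyz":[0.06,4.8,0],"delta_rot":[0,0,40],"claw":0.6},{"xyz":[0.06,6,0],"delta_rot":[0,0,50],"claw":0.6},{"xyz":[0.06,7.2,0],"delta_rot":[0,0,60],"claw":0.6},{"xyz":[0.06,8.4,0.2],"delta_rot":[0,0,70],"claw":0.6},{"xyz":[0.06,9.6,0.4],"delta_rot":[0,0,80],"claw":0.6},{"xyz":[0.06,10.4,0.8],"delta_rot":[0,0,88],"claw":0.6},{"xyz":[0.06,10.74,1.2],"delta_rot":[0,0,91.9],"claw":0.6},{"xyz":[0.06,10.74,1.2],"delta_rot":[0,0,91.9],"claw":0.6},{"xyz":[0.06,10.74,1.2],"delta_rot":[0,0,91.9],"claw":0.6}]'; python3 -c "
from h import *
go(480.2,6,8.5,-94)"
```

```text
time_s: 11.5
tcp_pos: [0.4799, 0.0058, 0.0691]
eef_rot: [180.0, -0.0, -93.9]
contact_force: [-0.5, 0.6, -1.1]
gripper_width: 0.0454
gripper_force: 15.0
t 11.5 at [479.9   5.8  69.1] [180.   -0.  -93.9] -> xyz [-0.01 -0.01  2.02] rot [ 0.  -0.   0.1] rows>= 1.0
```

```bash
python3 -m crank '[{"xyz":[0,0,0.8],"delta_rot":[0,0,0],"claw":0.6},{"xyz":[0,0,1.4],"delta_rot":[0,0,0],"claw":0.6},{"xyz":[0,0,1.8],"delta_rot":[0,0,0],"claw":0.6},{"xyz":[0,0,1.95],"delta_rot":[0,0,0],"claw":0.6},{"xyz":[0,0,2.02],"delta_rot":[0,0,0],"claw":0.6},{"xyz":[0,0,2.02],"delta_rot":[0,0,0],"claw":0.6},{"xyz":[0,0,2.02],"delta_rot":[0,0,0],"claw":0.36},{"xyz":[0,0,2.02],"delta_rot":[0,0,0],"claw":0.36},{"xyz":[0,0,2.02],"delta_rot":[0,0,0],"claw":0.36},{"xyz":[0,0,1.2],"delta_rot":[0,0,0],"claw":0.36},{"xyz":[0,0,0],"delta_rot":[0,0,0],"claw":0.36},{"xyz":[0,0,-1.5],"delta_rot":[0,0,0],"claw":0.5},{"xyz":[0,0,-1.5],"delta_rot":[0,0,0],"claw":0.5}]'; python3 -c "
from h import *
go(487,-238,116,-96+90)
go(487,-304,116,-96+90)"
```

```text
time_s: 13.12
tcp_pos: [0.4823, 0.0064, 0.1178]
eef_rot: [-179.6, 0.2, -93.9]
contact_force: [-0.4, -0.0, 0.2]
gripper_width: 0.045
gripper_force: 0.0
t 13.12 at [482.3   6.4 117.8] [-179.6    0.2  -93.9] -> xyz [ 8.12 -0.71  0.04] rot [ -0.4  -0.2 -87.9] rows>= 8.2
t 13.12 at [482.3   6.4 117.8] [-179.6    0.2  -93.9] -> xyz [10.31 -0.87  0.04] rot [ -0.4  -0.2 -87.9] rows>= 8.2
```

```bash
python3 -m crank '[{"xyz":[8.12,-0.83,0],"delta_rot":[0,0,-87.9],"claw":0.5},{"xyz":[8.12,-0.83,0],"delta_rot":[0,0,-87.9],"claw":0.5},{"xyz":[8.12,-0.83,0],"delta_rot":[0,0,-87.9],"claw":0.5},{"xyz":[8.12,-0.83,0],"delta_rot":[0,0,-87.9],"claw":0.5},{"xyz":[8.12,-0.83,0],"delta_rot":[0,0,-87.9],"claw":0.5},{"xyz":[8.12,-0.83,0],"delta_rot":[0,0,-87.9],"claw":0.5},{"xyz":[8.12,-0.83,0],"delta_rot":[0,0,-87.9],"claw":0.5},{"xyz":[8.12,-0.83,0],"delta_rot":[0,0,-87.9],"claw":0.5},{"xyz":[8.12,-0.83,0],"delta_rot":[0,0,-87.9],"claw":0.5},{"xyz":[8.12,-0.83,0],"delta_rot":[0,0,-87.9],"claw":0.5},{"xyz":[8.12,-0.83,0],"delta_rot":[0,0,-87.9],"claw":0.5},{"xyz":[8.12,-0.83,0],"delta_rot":[0,0,-87.9],"claw":0.5}]'
python3 - <<'E'
from h import *
go(490.5,-238,117,-6)
c=grab("top"); hsv=cv2.cvtColor(c["img"],cv2.COLOR_BGR2HSV)
food=((hsv[...,1]>155)&(hsv[...,2]>60)&(hsv[...,0]<22)).astype(np.uint8)
food[:120]=0; food[280:]=0; food[:,:280]=0
for k in blobs(cv2.morphologyEx(food,cv2.MORPH_CLOSE,np.ones((5,5))),300): print("top",axis(cast(c,k[:,0],.018)))
c=grab("wrist"); cv2.imwrite("pics/w3.png",c["img"]); hsv=cv2.cvtColor(c["img"],cv2.COLOR_BGR2HSV)
food=((hsv[...,1]>130)&(hsv[...,2]>45)&(hsv[...,0]<25)).astype(np.uint8)
for k in blobs(cv2.morphologyEx(food,cv2.MORPH_CLOSE,np.ones((5,5))),1500):
    P=cast(c,k[:,0],.017); (u,v),rad=cv2.minEnclosingCircle(np.float32(P[:,:2]*1000)); print(cv2.boundingRect(k),axis(P),u,v,rad)
E
```

```text
time_s: 14.62
tcp_pos: [0.4878, -0.2391, 0.1141]
eef_rot: [-180.0, 0.0, -6.2]
contact_force: [0.4, -0.7, 0.0]
gripper_width: 0.0439
gripper_force: 0.0
t 14.62 at [ 487.8 -239.1  114.1] [-180.     0.    -6.2] -> xyz [ 0.08 -0.05 -0.1 ] rot [-0.   0.  -0.2] rows>= 0.1
(197, 303, 355, 15) [ 366.8 -281.1  342.6   15.5   83.9] 359.2131042480469 -280.2933044433594 171.31283569335938
(0, 206, 119, 46) [480.2  -7.5 104.7  42.8  83.9] 481.57330322265625 -7.60304069519043 52.36152648925781
(303, 140, 107, 104) [ 485.8 -271.7   92.3   89.7  -71.8] 484.17181396484375 -272.4693298339844 46.775909423828125
(0, 53, 85, 65) [598.8 -30.3  72.8  47.5  84. ] 590.5244140625 -28.732437133789062 38.91071701049805
```

View pics/w3.png

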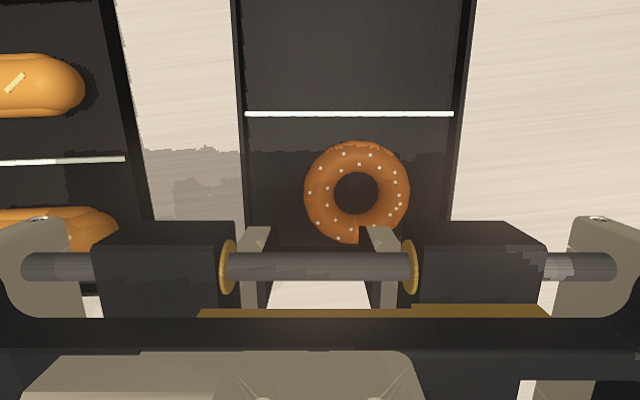

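The ring spans cols 303-410 and rows 140-244, with its hole at about (356,192). That puts its centre at (486.5,-271.5), in agreement with the top view. The left bar (+y side) lies under the open fingers.

```bash
python3 -m crank '[{"xyz":[0.07,-0.02,1.0],"delta_rot":[0,0,0],"claw":0.5},{"xyz":[0.07,-0.02,2.0],"delta_rot":[0,0,0],"claw":0.5},{"xyz":[0.07,-0.02,2.5],"delta_rot":[0,0,0],"claw":0.5},{"xyz":[0.07,-0.02,2.8],"delta_rot":[0,0,0],"claw":0.5},{"xyz":[0.07,-0.02,3.1],"delta_rot":[0,0,0],"claw":0.5},{"xyz":[0.07,-0.02,3.4],"delta_rot":[0,0,0],"claw":0.5},{"xyz":[0.07,-0.02,3.56],"delta_rot":[0,0,0],"claw":0.5},{"xyz":[0.07,-0.02,3.56],"delta_rot":[0,0,0],"claw":0.5}]'
```

```text
time_s: 15.72
tcp_pos: [0.49, -0.2388, 0.0074]
eef_rot: [180.0, 0.0, -6.1]
contact_force: [-0.5, -0.2, 0.1]
gripper_width: 0.0441
gripper_force: 0.0
```

```bash
python3 -m crank '[{"xyz":[0,0,0],"delta_rot":[0,0,0],"claw":0.8},{"xyz":[0,0,0],"delta_rot":[0,0,0],"claw":0.8},{"xyz":[0,0,0],"delta_rot":[0,0,0],"claw":0.8},{"xyz":[0,0,0],"delta_rot":[0,0,0],"claw":0.8},{"xyz":[0,0,0],"delta_rot":[0,0,0],"claw":0.8}]' 20; python3 -c "
from h import *
go(618.5,-244.6,50,-6)"
```

```text
time_s: 16.35
tcp_pos: [0.4904, -0.2388, 0.0079]
eef_rot: [180.0, -0.0, -6.1]
contact_force: [-0.1, 0.6, 3.9]
gripper_width: 0.027
gripper_force: 18.6
t 16.35 at [ 490.4 -238.8    7.9] [180.   -0.   -6.1] -> xyz [ 4.27 -0.26 -1.4 ] rot [ 0.  -0.  -0.1] rows>= 2.2
```

```bash
python3 -m crank '[{"xyz":[0,0,-0.3],"delta_rot":[0,0,0],"claw":0.8},{"xyz":[0,0,-0.9],"delta_rot":[0,0,0],"claw":0.8},{"xyz":[0,0,-1.6],"delta_rot":[0,0,0],"claw":0.8},{"xyz":[0.5,0,-1.6],"delta_rot":[0,0,0],"claw":0.8},{"xyz":[2,-0.1,-1.6],"delta_rot":[0,0,0],"claw":0.8},{"xyz":[3.5,-0.2,-1.6],"delta_rot":[0,0,0],"claw":0.8},{"xyz":[4.27,-0.26,-1.6],"delta_rot":[0,0,0],"claw":0.8},{"xyz":[4.27,-0.26,-1.6],"delta_rot":[0,0,0],"claw":0.8},{"xyz":[4.27,-0.26,-1.1],"delta_rot":[0,0,0],"claw":0.8},{"xyz":[4.27,-0.26,-0.6],"delta_rot":[0,0,0],"claw":0.8},{"xyz":[4.27,-0.26,-0.25],"delta_rot":[0,0,0],"claw":0.8},{"xyz":[4.27,-0.26,-0.1],"delta_rot":[0,0,0],"claw":0.8},{"xyz":[4.27,-0.26,-0.02],"delta_rot":[0,0,0],"claw":0.8},{"xyz":[4.27,-0.26,-0.02],"delta_rot":[0,0,0],"claw":0.8}]'
python3 - <<'E'
from h import *
c=grab("scene"); cv2.imwrite("pics/s1.png",c["img"])
E
```

```text
time_s: 18.1
tcp_pos: [0.6186, -0.2446, 0.0085]
eef_rot: [180.0, -0.0, -6.1]
contact_force: [-0.3, -0.0, -1.3]
gripper_width: 0.0266
gripper_force: 19.1
```

View pics/s1.png

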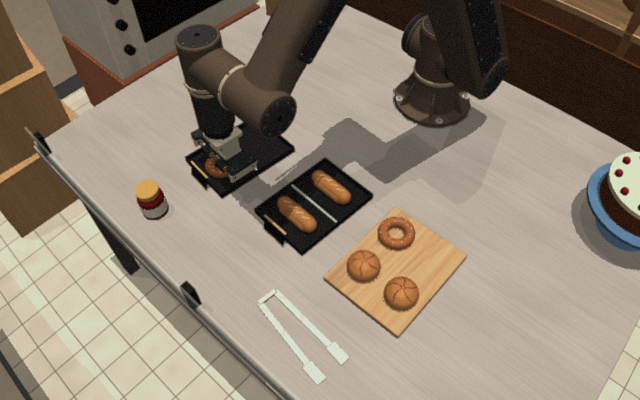

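The ring is down in the front bay at about (215,167), and both long rolls lie in their tray. I'll release, lift clear and go over the fresh ring.

```bash
python3 -m crank '[{"xyz":[0,0,0.04],"delta_rot":[0,0,0],"claw":0.8},{"xyz":[0,0,0.04],"delta_rot":[0,0,0],"claw":0.5},{"xyz":[0,0,0.04],"delta_rot":[0,0,0],"claw":0.5},{"xyz":[0,0,0.04],"delta_rot":[0,0,0],"claw":0.5},{"xyz":[0,0,0.04],"delta_rot":[0,0,0],"claw":0.5},{"xyz":[0,0,-0.7],"delta_rot":[0,0,0],"claw":0.5},{"xyz":[0,0,-1.8],"delta_rot":[0,0,0],"claw":0.5},{"xyz":[0,0,-3.6],"delta_rot":[0,0,0],"claw":0.5},{"xyz":[0,0,-4.1],"delta_rot":[0,0,0],"claw":0.5},{"xyz":[0,0,-4.1],"delta_rot":[0,0,0],"claw":0.5}]'; python3 -c "
from h import *
go(491,256,132,-6)"
```

```text
time_s: 19.4
tcp_pos: [0.619, -0.2446, 0.1325]
eef_rot: [-180.0, -0.2, -6.1]
contact_force: [0.1, -0.5, -1.2]
gripper_width: 0.0437
gripper_force: 0.0
t 19.4 at [ 619.  -244.6  132.5] [-180.    -0.2   -6.1] -> xyz [ -6.01 -16.14   0.  ] rot [-0.  -0.2 -0.1] rows>= 8.3
```

```bash
python3 -m crank '[{"xyz":[-6.01,-16.14,0],"delta_rot":[0,0,0],"claw":0.5},{"xyz":[-6.01,-16.14,0],"delta_rot":[0,0,0],"claw":0.5},{"xyz":[-6.01,-16.14,0],"delta_rot":[0,0,0],"claw":0.5},{"xyz":[-6.01,-16.14,0],"delta_rot":[0,0,0],"claw":0.5},{"xyz":[-6.01,-16.14,0],"delta_rot":[0,0,0],"claw":0.5},{"xyz":[-6.01,-16.14,0],"delta_rot":[0,0,0],"claw":0.5},{"xyz":[-6.01,-16.14,0],"delta_rot":[0,0,0],"claw":0.5},{"xyz":[-6.01,-16.14,0],"delta_rot":[0,0,0],"claw":0.5},{"xyz":[-6.01,-16.14,0],"delta_rot":[0,0,0],"claw":0.5},{"xyz":[-6.01,-16.14,0],"delta_rot":[0,0,0],"claw":0.5},{"xyz":[-6.01,-16.14,0],"delta_rot":[0,0,0],"claw":0.5},{"xyz":[-6.01,-16.14,0],"delta_rot":[0,0,0],"claw":0.5}]'
python3 - <<'E'
from h import *
go(491,256,132,-6)
c=grab("top"); cv2.imwrite("pics/t2.png",c["img"]); hsv=cv2.cvtColor(c["img"],cv2.COLOR_BGR2HSV)
food=((hsv[...,1]>155)&(hsv[...,2]>60)&(hsv[...,0]<22)).astype(np.uint8)
food[:120]=0; food[280:]=0; food[:,:280]=0
for k in blobs(cv2.morphologyEx(food,cv2.MORPH_CLOSE,np.ones((5,5))),300): print("top",axis(cast(c,k[:,0],.018)))
c=grab("wrist"); cv2.imwrite("pics/w4.png",c["img"]); hsv=cv2.cvtColor(c["img"],cv2.COLOR_BGR2HSV)
food=((hsv[...,1]>165)&(hsv[...,2]>50)&(hsv[...,0]<25)).astype(np.uint8)
for k in blobs(cv2.morphologyEx(food,cv2.MORPH_CLOSE,np.ones((5,5))),1500):
    P=cast(c,k[:,0],.031); print(cv2.boundingRect(k),axis(P))
E
```

```text
time_s: 20.9
tcp_pos: [0.4905, 0.2546, 0.1309]
eef_rot: [180.0, 0.0, -6.2]
contact_force: [-0.4, 0.3, 0.1]
gripper_width: 0.0439
gripper_force: 0.0
t 20.9 at [490.5 254.6 130.9] [180.    0.   -6.2] -> xyz [ 0.01 -0.05 -0.04] rot [ 0.   0.  -0.2] rows>= 0.0
top [480.5   6.4 130.8  47.4  86.1]
top [ 6.035e+02 -2.000e-01  1.303e+02  4.800e+01  8.830e+01]
top [ 617.  -275.8   91.2   90.8   -3.3]
(523, 146, 117, 54) [482.8  25.9 103.1  45.2  86.1]
(303, 142, 105, 102) [486.3 223.7  89.1  88.2 -70.9]
(541, 0, 99, 55) [597.3  32.8  79.1  37.   83.8]
(292, 0, 104, 92) [604.2 222.4  78.9  64.3  83.8]
(145, 0, 109, 108) [609.9 333.4  82.6  76.5  83.9]
```

View pics/w4.png

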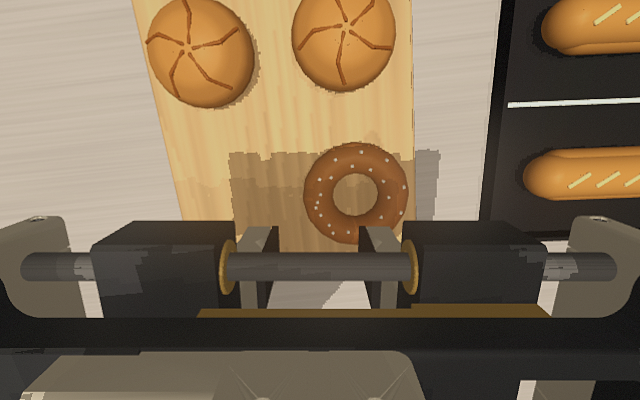

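The fresh ring spans cols 303-408 and rows 142-244, with its hole at about (355,193), so its centre is (486.8,223.5). The three pieces already placed are near their bay centres. I'll descend and grip.

```bash
python3 -m crank '[{"xyz":[0,-0.06,1.0],"delta_rot":[0,0,0],"claw":0.5},{"xyz":[0,-0.06,2.0],"delta_rot":[0,0,0],"claw":0.5},{"xyz":[0,-0.06,2.5],"delta_rot":[0,0,0],"claw":0.5},{"xyz":[0,-0.06,2.8],"delta_rot":[0,0,0],"claw":0.5},{"xyz":[0,-0.06,3.1],"delta_rot":[0,0,0],"claw":0.5},{"xyz":[0,-0.06,3.4],"delta_rot":[0,0,0],"claw":0.5},{"xyz":[0,-0.06,3.63],"delta_rot":[0,0,0],"claw":0.5},{"xyz":[0,-0.06,3.63],"delta_rot":[0,0,0],"claw":0.5}]'
```

```text
time_s: 22.0
tcp_pos: [0.4902, 0.2576, 0.0218]
eef_rot: [180.0, 0.0, -6.1]
contact_force: [0.2, -0.3, 0.9]
gripper_width: 0.0439
gripper_force: 0.0
```

```bash
python3 -m crank '[{"xyz":[0,0,0],"delta_rot":[0,0,0],"claw":0.8},{"xyz":[0,0,0],"delta_rot":[0,0,0],"claw":0.8},{"xyz":[0,0,0],"delta_rot":[0,0,0],"claw":0.8},{"xyz":[0,0,0],"delta_rot":[0,0,0],"claw":0.8},{"xyz":[0,0,0],"delta_rot":[0,0,0],"claw":0.8},{"xyz":[0,0,-0.4],"delta_rot":[0,0,0],"claw":0.8},{"xyz":[0,0,-1.2],"delta_rot":[0,0,0],"claw":0.8},{"xyz":[0,0,-2.2],"delta_rot":[0,0,0],"claw":0.8},{"xyz":[0,0,-2.8],"delta_rot":[0,0,0],"claw":0.8},{"xyz":[0,0,-2.8],"delta_rot":[0,0,0],"claw":0.8}]' 20; python3 -c "
from h import *
go(495,-231.6,70,-6)"
```

```text
time_s: 23.25
tcp_pos: [0.4912, 0.2585, 0.1082]
eef_rot: [-179.8, -0.1, -6.1]
contact_force: [0.8, -0.4, -1.7]
gripper_width: 0.027
gripper_force: 18.4
t 23.25 at [491.2 258.5 108.2] [-1.798e+02 -1.000e-01 -6.100e+00] -> xyz [ 1.85 16.24  1.23] rot [-0.2 -0.1 -0.1] rows>= 7.9
```

```bash
python3 -m crank '[{"xyz":[0.1,1,0],"delta_rot":[0,0,0],"claw":0.8},{"xyz":[0.3,2.6,0],"delta_rot":[0,0,0],"claw":0.8},{"xyz":[0.5,4.3,0],"delta_rot":[0,0,0],"claw":0.8},{"xyz":[0.7,6,0],"delta_rot":[0,0,0],"claw":0.8},{"xyz":[0.9,7.7,0],"delta_rot":[0,0,0],"claw":0.8},{"xyz":[1.1,9.4,0],"delta_rot":[0,0,0],"claw":0.8},{"xyz":[1.3,11.1,0],"delta_rot":[0,0,0],"claw":0.8},{"xyz":[1.5,12.8,0],"delta_rot":[0,0,0],"claw":0.8},{"xyz":[1.7,14.5,0.3],"delta_rot":[0,0,0],"claw":0.8},{"xyz":[1.8,15.7,0.8],"delta_rot":[0,0,0],"claw":0.8},{"xyz":[1.85,16.24,1.2],"delta_rot":[0,0,0],"claw":0.8},{"xyz":[1.85,16.24,1.2],"delta_rot":[0,0,0],"claw":0.8},{"xyz":[1.85,16.24,1.2],"delta_rot":[0,0,0],"claw":0.8}]'; python3 -c "
from h import *
go(495,-231.6,8.2,-6)"
```

```text
time_s: 24.88
tcp_pos: [0.4942, -0.2319, 0.0703]
eef_rot: [-180.0, 0.0, -6.0]
contact_force: [-0.3, -0.2, -0.3]
gripper_width: 0.0272
gripper_force: 18.4
t 24.88 at [ 494.2 -231.9   70.3] [-180.    0.   -6.] -> xyz [ 0.03 -0.01  2.07] rot [-0.  0. -0.] rows>= 1.0
```

```bash
python3 -m crank '[{"xyz":[0,0,0.6],"delta_rot":[0,0,0],"claw":0.8},{"xyz":[0,0,1.2],"delta_rot":[0,0,0],"claw":0.8},{"xyz":[0,0,1.7],"delta_rot":[0,0,0],"claw":0.8},{"xyz":[0,0,1.9],"delta_rot":[0,0,0],"claw":0.8},{"xyz":[0,0,2.02],"delta_rot":[0,0,0],"claw":0.8},{"xyz":[0,0,2.08],"delta_rot":[0,0,0],"claw":0.8},{"xyz":[0,0,2.08],"delta_rot":[0,0,0],"claw":0.8}]'
```

```text
time_s: 25.75
tcp_pos: [0.4944, -0.2325, 0.0085]
eef_rot: [-180.0, -0.0, -6.1]
contact_force: [-1.1, 1.6, 3.3]
gripper_width: 0.0272
gripper_force: 18.6
```

```bash
python3 -m crank '[{"xyz":[0,0,0],"delta_rot":[0,0,0],"claw":0.5},{"xyz":[0,0,0],"delta_rot":[0,0,0],"claw":0.5},{"xyz":[0,0,0],"delta_rot":[0,0,0],"claw":0.5},{"xyz":[0,0,0],"delta_rot":[0,0,0],"claw":0.5},{"xyz":[0,0,-0.7],"delta_rot":[0,0,0],"claw":0.5},{"xyz":[0,0,-1.8],"delta_rot":[0,0,0],"claw":0.5},{"xyz":[0,0,-3.6],"delta_rot":[0,0,0],"claw":0.5},{"xyz":[-1,0,-5],"delta_rot":[0,0,0],"claw":0.5},{"xyz":[-1,-3,-5],"delta_rot":[0,0,0],"claw":0.5},{"xyz":[-1,-4.5,-5],"delta_rot":[0,0,0],"claw":0.5},{"xyz":[-1,-4.5,-5],"delta_rot":[0,0,0],"claw":0.5},{"xyz":[-1,-4.5,-5],"delta_rot":[0,0,0],"claw":0.5},{"xyz":[-1,-4.5,-5],"delta_rot":[0,0,0],"claw":0.5}]'
python3 - <<'E'
from h import *
c=grab("top"); cv2.imwrite("pics/t3.png",c["img"]); hsv=cv2.cvtColor(c["img"],cv2.COLOR_BGR2HSV)
food=((hsv[...,1]>155)&(hsv[...,2]>60)&(hsv[...,0]<22)).astype(np.uint8); food[:120]=0; food[280:]=0
for k in blobs(cv2.morphologyEx(food,cv2.MORPH_CLOSE,np.ones((5,5))),300): print("top",axis(cast(c,k[:,0],.018)))
E
```

```text
time_s: 27.38
tcp_pos: [0.4784, -0.096, 0.1577]
eef_rot: [180.0, 0.0, -6.1]
contact_force: [-0.0, -0.4, 0.2]
gripper_width: 0.0439
gripper_force: 0.0
top [ 6.035e+02 -2.000e-01  1.303e+02  4.800e+01  8.830e+01]
top [613.5 339.1  79.6  78.5 -89.1]
top [615.1 228.5  79.6  77.4  88.4]
```

View pics/t3.png

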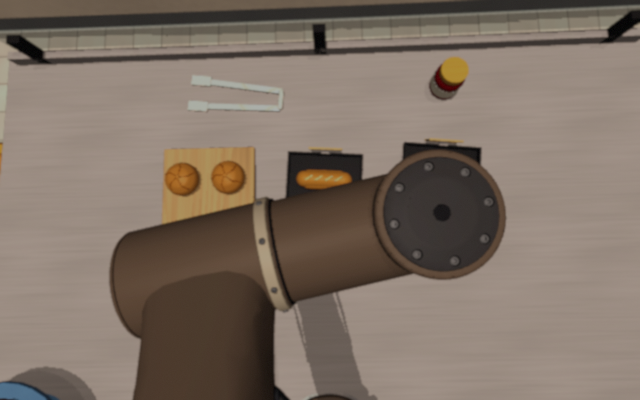

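The arm hides the ring tray at (440,200), so I'll swing it clear and look again.

```bash
python3 -m crank '[{"xyz":[0,-19,-2],"delta_rot":[0,0,0],"claw":0.5},{"xyz":[0,-19,-2],"delta_rot":[0,0,0],"claw":0.5},{"xyz":[0,-19,-2],"delta_rot":[0,0,0],"claw":0.5},{"xyz":[0,-19,-2],"delta_rot":[0,0,0],"claw":0.5},{"xyz":[0,-19,-2],"delta_rot":[0,0,0],"claw":0.5},{"xyz":[0,-19,-2],"delta_rot":[0,0,0],"claw":0.5},{"xyz":[0,-19,-2],"delta_rot":[0,0,0],"claw":0.5},{"xyz":[0,-19,-2],"delta_rot":[0,0,0],"claw":0.5},{"xyz":[0,-19,-2],"delta_rot":[0,0,0],"claw":0.5},{"xyz":[0,-19,-2],"delta_rot":[0,0,0],"claw":0.5},{"xyz":[0,-19,-2],"delta_rot":[0,0,0],"claw":0.5},{"xyz":[0,-19,-2],"delta_rot":[0,0,0],"claw":0.5},{"xyz":[0,-19,-2],"delta_rot":[0,0,0],"claw":0.5}]'
python3 - <<'E'
from h import *
c=grab("top"); cv2.imwrite("pics/t4.png",c["img"]); hsv=cv2.cvtColor(c["img"],cv2.COLOR_BGR2HSV)
food=((hsv[...,1]>155)&(hsv[...,2]>60)&(hsv[...,0]<22)).astype(np.uint8); food[:120]=0; food[280:]=0
for k in blobs(cv2.morphologyEx(food,cv2.MORPH_CLOSE,np.ones((5,5))),300): print("top",axis(cast(c,k[:,0],.018)))
c=grab("scene"); cv2.imwrite("pics/s2.png",c["img"])
E
```

```text
time_s: 29.05
tcp_pos: [0.5393, 0.4702, 0.2184]
eef_rot: [-180.0, -0.0, -6.2]
contact_force: [-1.0, 0.7, -0.3]
gripper_width: 0.0442
gripper_force: 0.0
top [480.5   6.4 130.9  47.8  85.6]
top [ 491.9 -264.4   91.7   89.9   88.5]
top [ 6.035e+02 -2.000e-01  1.303e+02  4.800e+01  8.830e+01]
top [613.4 338.   83.   77.5  88.4]
top [615.1 228.5  79.8  77.4  88.4]
top [ 616.2 -276.4   90.8   90.5   61. ]
```

View pics/s2.png

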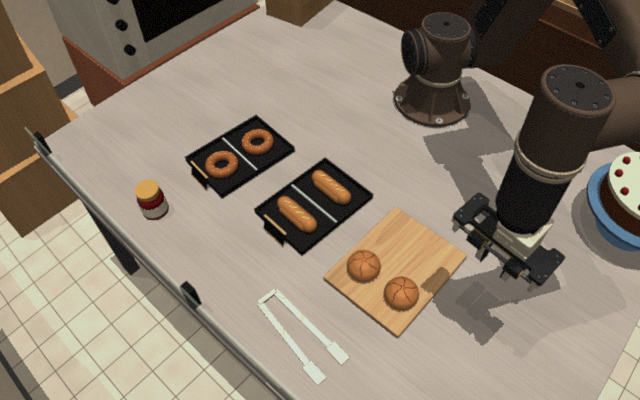

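The scene view shows rings at (221,164) and (257,141), long rolls at (297,214) and (331,187), and both rounds undisturbed on the board. Everything lies flat within about 3 mm of its bay centre, and the arm is clear.

```bash
python3 -c "
from plant import job
print(job.close_job())"
```

```text
the job is handed in; nothing more can be done
None
```

Done and handed in at about 29 s of robot time: in both trays the older piece is in the front bay and the fresh one behind it, all flat within about 3 mm of centre by the top camera, with the round rolls left on the board.

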